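# Shut the board test jig and hold its enabling paddle half-way

### The job

A circuit board is loaded in the test jig: lower the jig's lid until it is fully shut, without slamming it. Only then press the sprung enabling paddle on the grey console to about half of its travel with the gripper and keep it there for three seconds; never push it right down, as that trips the test, and leave the other things on the bench alone. Finish while still holding the paddle half-way down, with the lid still shut.

Things in the scene. Friction and masses are not known exactly. Their poses are not given: they have to be found in the camera images.
- jig: Board test jig, fixed to the bench: black open tray 200 (x) x 220 (y) x 60 high with a circuit board lying inside. Origin at the centre of its underside, on the bench; its x axis points from its front (robot side) to the lid's hinge. Turned up to 0.3 rad either way about the vertical.
- jig_hinge (a point): Middle of the lid's hinge line, at (105, 0, 62) mm in the jig's frame; the hinge line runs along the jig's y.
- jig_lid (a joint): Opening angle of the lid in rad: 0 fully shut (level on the tray), growing as its front (robot-side) edge rises; starts at 0.75 to 1.2. A stiff friction hinge (0.4 N m) keeps the lid where it is left: about 2 to 4 N square to its outer face near the front edge closes it, and nothing springs it open.
- lid_push (a point): Point on the lid's outer (upper) face, on its middle line, 160 mm from the hinge; turns with the lid; 71 mm above the bench when shut. The lid is an aluminium plate, 8 thick, 210 wide, from 5 to 205 mm from the hinge, with a black tab (12 thick, 70 wide) on its front edge out to 233 mm. Outer face 9 mm above the hinge line when shut (tab 11 mm).
- console: Grey enabling-switch console, fixed to the bench: box 150 (x) x 100 (y) x 45 high, carrying the black hand paddle, on a slightly narrower plinth that raises it 0 to 45 mm above the bench. Origin at the centre of the console's underside (top of the plinth); its x axis points from its front to the paddle's hinge. It stands either to the left or to the right of the jig, turned up to 0.5 rad.
- paddle_hinge (a point): Middle of the paddle's hinge line, at (62, 0, 58) mm in the console's frame, running along the console's y.
- paddle (a joint): Travel of the paddle in rad: 0 released (it slopes up from its hinge towards the robot, 0.36 rad above level), 0.36 right down (level), 0.18 half-way. A spring always returns it to 0: pressed 85 mm from the hinge it takes about 4 N to start, 6.5 N half-way and 9.5 N right down.
- paddle_pad (a point): Point to press, on the middle of the paddle's upper face (rubber patch, 50 square), 85 mm from the hinge; moves with the paddle. Released about 93 mm above the console's underside, half-way 78 mm, right down 63 mm. The paddle is a flat black plate reaching 115 from the hinge, 60 wide, 8 thick, its mid-plane through the hinge line.
- tape_roll: Bystander: empty cardboard tape core standing on its end, 110 across, 50 high; origin at the centre of its underside. It stands on the other side of the jig from the console.
- screwdriver: Bystander: orange-handled screwdriver, 200 long, lying on the bench beyond the jig on the right.
- parts_tray: Bystander: small grey open parts tray 80 x 110 x 30 beyond the jig on the left; origin at the centre of its underside.

How it is judged:
On the way, in this order (a step that is already met when the one before it is completed fails the run):
1. the jig's lid is fully shut (value of joint jig_lid below 0.05 rad), for 0.2 s.
2. the lid is shut and the robot keeps the paddle about half-way down for close to three seconds (value of joint jig_lid below 0.05 rad and value of joint paddle between 0.12 and 0.25 rad and contact force between any of the fingers, the arm and console above 1 N), for 2.5 s.
At the end, for the whole second after the job is handed in: The lid is shut (below 0.05 rad), and the robot is pressing the paddle with more than 1 N and holding it about half-way (between 0.12 and 0.25 rad of its 0.36 rad travel), through the last second (all of step 2); the arm keeps its last pose, push and grip.
It fails at once if the paddle is pushed right down (beyond 0.32 rad) (value of joint paddle above 0.32 rad).
It fails at once if the paddle is pressed (beyond 0.06 rad) while the lid is open (above 0.1 rad) (value of joint paddle above 0.06 rad and value of joint jig_lid above 0.1 rad).
It fails at once if the lid is slammed (closing faster than 3 rad/s) (velocity of joint jig_lid below -3 rad/s).
It fails at once if the tape roll, screwdriver or parts tray is moved by more than 30 mm (distance of any of tape_roll, screwdriver, parts_tray from where it was at the start of the episode above 0.03 m).
It also fails if it takes over 48 s, if anything falls off the work surface, if the arm or the gripper's body presses on something with over 40 N, if the wrist force passes 120 N, or if a joint passes its speed limit or range.

### The arm

A 7-joint arm with a two-finger parallel gripper is mounted at the origin on the work surface. World frame = base frame: x ahead of the robot, y to its left, z up, the work surface at z = 0. Lengths are in m, angles in rad, forces in N, time in s.
With the tool pointing down it reaches from about 0.4 to 0.85 m from the base axis. Payload 10.4 kg.
Tool frame: the origin (TCP) lies at the very end of the fingers, on their centre line; the grasp point (between the pads) lies 19 mm behind it; z points along the fingers, y is the direction in which the jaws open and shut (so a half turn about z gives the same grasp; the last joint's range is limited). The gripper opens to 87 mm and grips with 3 to 60 N. Pads are 19 mm wide; open, the fingers measure 117 mm over their backs; the gripper's body (75 mm by 190 mm) begins 51 mm behind the grasp point.
Start: joints at [1.32, 0.332, -0.065, 1.46, 0.022, 1.35, -0.088], TCP at [0.141, -0.609, 0.223] pointing down, gripper open.
Joint ranges: [-2.6, 2.6], [-0.5, 2.12], [-1.47, 1.34], [0.16, 2.42], [-1.27, 4.41], [0.06, 2.06], [-2.6, 2.6]. Speed limits (rad/s): [2.22, 2.22, 2.79, 2.79, 3.14, 3.14, 3.14].

### API

Orientations are given as a unit quaternion [x, y, z, w].
In Python, from bench import r, eyes, job gives the robot as it stands. The module is installed in compiled form; this text tells all that it offers.
- The arm moves only by the tool play_rows, never from a script. Its argument "motion" is a list of rows, each a list of 7 numbers: the shift along the tool's x, y, z as a fraction of full scale, then the turn, a rotation vector about the tool's x, y, z as a fraction of full scale, then the opening in per cent of the stroke, from 0 (shut) to 100 (fully open). A call has 1 to 5 rows; each row is the pose to reach, as a shift and turn from the pose commanded when the call began, along the tool's axes at that moment; what a row does not reach only later rows make up. Full scale, the value 1, is 0.2 m for a shift and 90 degrees for a turn. A row lasts 1/8 s, in which the tool goes at most 62.5 mm and 10.7 degrees, less where a joint would pass 70% of its speed; a pose out of reach is approached as far as the arm can. A call with a number of a shift or a turn outside -1 to 1 is refused whole. A call with a gripper value outside its range is refused whole. The fingers move at their own pace and stop on an object; "squeeze" is the grip in N (left out, the last holds). Time passes only in rows, so rows that repeat a pose let the fingers close. It gives the time, the measured TCP pose, the force and the opening at its end, in the units of the state.
- r.read_state(): the state, without advancing time (a new reading comes with each control period).
- eyes.camera(name): name is "side" or "top" or "wrist"; returns a dict with "image" (480x640x3 uint8, red, green, blue), "mtx" (3x3 intrinsics, pixels), "R" (3x3) and "t" (3): a world point X has camera coordinates R X + t. Camera axes: x right, y down, z forward; pixel columns grow to the right and rows downward; lengths in m; the calibration is good to about 2 mm. A picture is of the moment at which its call begins. There is no depth.
- job.close_job(): hands the job in, once; it reports no verdict.
Trained networks look in a picture, given as the dict that the camera call returned (one of the last four; its "shot" number tells which), for a name from the list of things; names that differ only in an ending like _2 or _b are one class to them, and where a whole thing is asked for, a point or a joint stands for the part that bears it (a point fixed in the world has none). Each returns a list of dicts, best first, with "p" (0 to 1); they miss things now and then, are a little off and sometimes report something else, mostly with a low value. They report only what shows in the picture. A call takes as long as a camera call.
- eyes.regions_of(picture, label): "region" (480x640 bool, what is visible of it) and "xy" ([column, row] in pixels, amid what is visible of it).
- eyes.landmark_of(picture, label): "xy" ([column, row] in pixels: a listed point, or the origin of a listed thing).
The state is a dict: "time": time; "joint_positions": joint angles; "joint_vel": joint speeds; "joint_torque": joint torques, N m; "ee_pos": TCP position; "eef_rot": TCP orientation; "ft_force": force on the tool from outside, world axes, zero at the start; "torque": the same for the moment, N m; "width": finger opening in m.
Only numpy, scipy, OpenCV 4.12 (cv2) and the standard library are available. Lean on these libraries where they do the work, as an engineer would, in place of code of your own. Each camera call takes 0.05 s, during which the arm holds its last target. There are 200 camera calls.

## Working session

There is one attempt and no reset: what is moved stays moved. The work goes in short steps, Python scripts to look and compute and a tool call to move; the robot and the scene stay as the last step left them, time stands still between calls to the robot, and variables do not carry over. Pictures are saved under pics/ and viewed, about 8 in all and at most 12, crops included, and the job is handed in when it is done.

Besides the shell and the picture viewer there is one more tool, called by a JSON object that holds its "op" and its "data", one argument or row to a line. play_rows: Moves the arm, as the interface text tells. Shift numbers are shares of 0.2 m and turn numbers shares of 90 degrees, none past 1 either way. Its arguments: {"type":"object","properties":{"motion":{"type":"array","items":{"type":"array","items":{"type":"number"}}},"squeeze":{"type":"number"}},"required":["motion"]}

```bash
mkdir -p pics; cat > h.py <<'E'
import numpy as np, cv2
from scipy.spatial.transform import Rotation as Ro
from scipy.optimize import least_squares
from bench import r, eyes, job
def P(c,X): 
    q=c["mtx"]@(c["R"]@np.asarray(X,float)+c["t"]); return q[:2]/q[2]
def onplane(c,xy,z):
    d=c["R"].T@np.linalg.solve(c["mtx"],[xy[0],xy[1],1]); o=-c["R"].T@c["t"]
    return o+d*(z-o[2])/d[2]
def tri(obs):
    A=[];
    for c,xy in obs:
        M=c["mtx"]@np.c_[c["R"],c["t"]]; A+= [xy[0]*M[2]-M[0], xy[1]*M[2]-M[1]]
    A=np.array(A); return np.linalg.lstsq(A[:,:3],-A[:,3],rcond=None)[0]
def save(c,n): cv2.imwrite("pics/"+n,c["image"][:,:,::-1])
def move(target,Rt=None):
    "shift and turn in tool axes, units of the move"
    s=r.read_state(); R0=Ro.from_quat(s["eef_rot"])
    d=R0.inv().apply(np.asarray(target)-s["ee_pos"])/0.2
    w=(R0.inv()*Rt).as_rotvec()/(np.pi/2) if Rt is not None else np.zeros(3)
    return np.round(d,3),np.round(w,3)
E
python3 - <<'E'
from h import *
np.set_printoptions(precision=3,suppress=True)
cs={n:eyes.camera(n) for n in("side","top")}
s=r.read_state();print(s["ee_pos"],s["eef_rot"],s["ft_force"],s["width"])
for n,c in cs.items(): save(c,n+"0.png")
for l in["jig","jig_hinge","lid_push","console","paddle_hinge","paddle_pad","tape_roll"]:
    o=[]
    for n,c in cs.items():
        L=eyes.landmark_of(c,l)
        if L: o.append((c,L[0]["xy"])); print(l,n,L[0]["xy"],round(L[0]["p"],2))
    if len(o)==2:
        X=tri(o);print("   ",X,[np.round(P(c,X)-xy,1) for c,xy in o])
E
```

```text
[ 0.141 -0.609  0.222] [ 0.994  0.114 -0.    -0.001] [ 0.73   0.028 -0.399] 0.08710973292704412
jig side [332.7, 287.1] 0.96
jig top [299.9, 265.5] 0.62
    [ 0.537  0.037 -0.003] [array([-0.3, -0. ]), array([0.1, 0.2])]
jig_hinge top [281.1, 215.7] 0.57
lid_push side [309.2, 207.0] 0.85
lid_push top [286.0, 231.9] 0.94
    [0.581 0.055 0.214] [array([1.3, 0.2]), array([-0.3, -0.9])]
console side [381.4, 207.9] 0.83
console top [472.2, 277.2] 0.69
    [ 0.511 -0.32   0.015] [array([3.9, 0.3]), array([-0.8, -3.2])]
paddle_hinge side [365.3, 184.0] 0.93
paddle_hinge top [473.1, 241.5] 0.76
    [ 0.571 -0.309  0.086] [array([-0., -0.]), array([0., 0.])]
paddle_pad side [388.0, 182.0] 0.78
paddle_pad top [473.3, 276.1] 0.9
    [ 0.503 -0.3    0.11 ] [array([1. , 0.1]), array([-0.2, -0.9])]
tape_roll side [285.9, 393.5] 0.76
```

```bash
python3 -c "
import cv2,numpy as np
cv2.imwrite('pics/b0.png',cv2.resize(np.vstack([cv2.imread('pics/side0.png'),cv2.imread('pics/top0.png')]),(400*1,600)))"
```

```text
(no output)
```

View pics/side0.png

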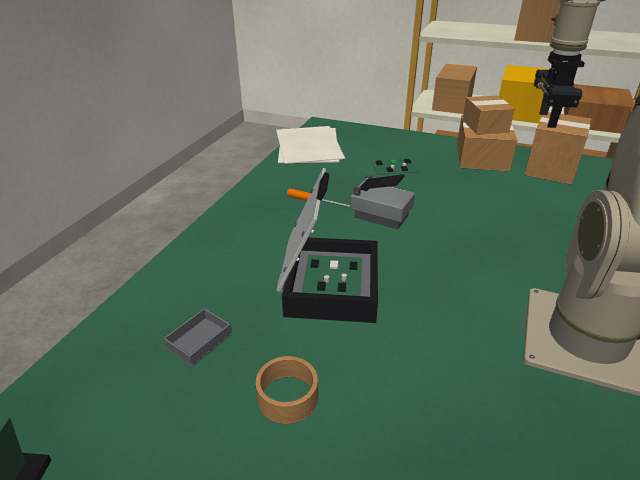

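View pics/top0.png

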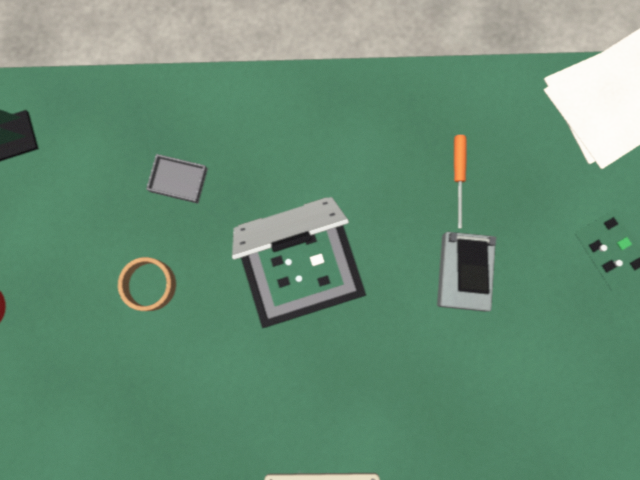

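The side view shows the jig with its lid open (tab at about 322,185) and the console behind it at about 382,205. The tape roll is at 287,390. In the top view the jig is at 300,265, turned to the left, the console is at 468,272, and the screwdriver tip is close behind the console at 460,228.

```bash
cat > fit.py <<'E'
from h import *
np.set_printoptions(precision=3,suppress=True)
def T(x,y,z,a,p): return np.array([x,y,z])+Ro.from_euler("z",a).apply(p)
def lid(th,rad,off=.009): return np.array([.105-rad*np.cos(th)+off*np.sin(th),0,.062+rad*np.sin(th)+off*np.cos(th)])
def pad(q): a=.36-q; return np.array([.062-.085*np.cos(a)-.004*np.sin(a)*-1*-1,0,.058+.085*np.sin(a)+.004*np.cos(a)])
if __name__=="__main__":
    cs={n:eyes.camera(n) for n in("side","top")}; O=[]
    for l in["jig","jig_hinge","lid_push","console","paddle_hinge","paddle_pad"]:
        for n,c in cs.items():
            L=eyes.landmark_of(c,l)
            if L: O.append((l,n,np.array(L[0]["xy"])))
    man=[("fr",(363,295),(-.1,-.11,.06)),("fl",(264,325),(-.1,.11,.06))]
    manc=[("cfr",(491,310),(-.075,-.05,.045)),("cfl",(440,307),(-.075,.05,.045))]
    def fj(v):
        x,y,a,th=v; m={"jig":(0,0,0),"jig_hinge":(.105,0,.062),"lid_push":lid(th,.16)}
        return np.concatenate([P(cs[n],T(x,y,0,a,m[l]))-u for l,n,u in O if l in m]+[P(cs["top"],T(x,y,0,a,p))-u for _,u,p in man])
    def fc(v):
        x,y,a,z=v; m={"console":(0,0,0),"paddle_hinge":(.062,0,.058),"paddle_pad":pad(0)}
        return np.concatenate([P(cs[n],T(x,y,z,a,m[l]))-u for l,n,u in O if l in m]+[P(cs["top"],T(x,y,z,a,p))-u for _,u,p in manc])
    j=least_squares(fj,[.54,.04,.25,1.1],loss="soft_l1"); c=least_squares(fc,[.51,-.3,0,.02],loss="soft_l1")
    print("jig",j.x,"\n",fj(j.x).round(1)); print("con",c.x,"\n",fc(c.x).round(1))
    np.save("fit.npy",[j.x,c.x])
    x,y,a,th=j.x
    for t in np.linspace(th,0,6): print(round(t,2),T(x,y,0,a,lid(t,.185)))
    x,y,a,z=c.x
    for q in(0,.18,.36): print(q,T(x,y,z,a,pad(q)))
    s=r.read_state(); print(Ro.from_quat(s["eef_rot"]).as_matrix())
E
python3 fit.py
```

```text
jig [0.536 0.04  0.283 1.163] 
 [ 1.6 -1.2 -0.1 -0.4 -0.2 -2.  -0.4 -2.9  1.8 -0.3 -1.4 -0.5  1.3 -0.1
 -4.4  2.5]
con [ 0.515 -0.299 -0.122  0.03 ] 
 [ 2.9  0.4  1.7  1.2 -3.3  1.4 -0.9 -0.5  4.6 -2.7 -0.1 -0.9 -0.1  0.7
 -0.1 -1.7]
1.16 [0.574 0.052 0.235]
0.93 [0.537 0.041 0.216]
0.7 [0.506 0.032 0.188]
0.47 [0.482 0.025 0.153]
0.23 [0.466 0.02  0.113]
0.0 [0.459 0.018 0.071]
0 [ 0.496 -0.297  0.122]
0.18 [ 0.493 -0.296  0.108]
0.36 [ 0.492 -0.296  0.092]
[[ 0.974  0.226  0.   ]
 [ 0.226 -0.974 -0.   ]
 [ 0.     0.    -1.   ]]
```

{"op": "play_rows", "data": {
  "motion": [
    [0.15,-0.12,-0.2,0,0,0,0],
    [0.35,-0.3,-0.4,0,0,0,0],
    [0.55,-0.45,-0.6,0,0,0,0],
    [0.75,-0.6,-0.75,0,0,0,0],
    [0.9,-0.7,-0.8,0,0,0,0]
  ]
}}

```text
time: 2.12
ee_pos: [0.2868, -0.4302, 0.3853]
eef_rot: [0.993, 0.115, 0.001, 0.002]
ft_force: [0.6, -1.1, 0.0]
width: 0.0454
```

{"op": "play_rows", "data": {
  "motion": [
    [0.2,-0.18,0,0,0,0,0],
    [0.4,-0.36,0,0,0,0,0],
    [0.6,-0.54,0,0,0,0,0],
    [0.8,-0.72,0,0,0,0,0],
    [1,-0.9,0,0,0,0,0]
  ]
}}

```text
time: 2.75
ee_pos: [0.4398, -0.2097, 0.3828]
eef_rot: [0.994, 0.114, 0.0, 0.0]
ft_force: [-0.2, -0.9, -0.2]
width: 0.0021
```

{"op": "play_rows", "data": {
  "motion": [
    [0.2,-0.17,0,0,0,0,0],
    [0.4,-0.33,0,0,0,0,0],
    [0.6,-0.5,0,0,0,0,0],
    [0.8,-0.65,0,0,0,0,0],
    [1,-0.8,0,0,0,0,0]
  ]
}}

```text
time: 3.38
ee_pos: [0.5987, -0.0092, 0.3827]
eef_rot: [0.994, 0.113, 0.0, 0.0]
ft_force: [1.1, -1.0, -0.6]
width: 0.0005
```

{"op": "play_rows", "data": {
  "motion": [
    [0.2,-0.18,0,0,0,0,0],
    [0.4,-0.36,0,0,0,0,0],
    [0.4,-0.36,0,0,0,0,0]
  ]
}}

```text
time: 3.75
ee_pos: [0.6598, 0.0829, 0.3803]
eef_rot: [0.993, 0.117, -0.001, -0.001]
ft_force: [-1.1, -0.9, -0.6]
width: 0.0002
```

```bash
python3 - <<'E'
from h import *
c=eyes.camera("side"); save(c,"s1.png"); w=eyes.camera("wrist"); save(w,"w1.png")
cv2.imwrite("pics/c1.png",np.hstack([c["image"][60:340,180:560,::-1],cv2.resize(w["image"],(374,280))[:,:,::-1]]))
print(r.read_state()["ee_pos"],r.read_state()["ft_force"])
E
```

```text
[0.65952092 0.07833653 0.38207367] [-0.11296285 -0.41699565 -0.35291697]
```

View pics/c1.png

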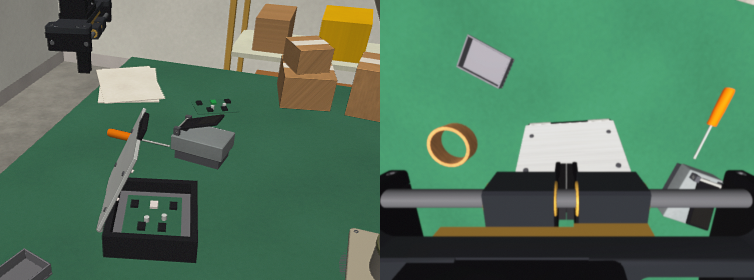

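The gripper is high and clear behind the lid (fingers at about 85,70 in the crop), and in the wrist view it is centred on the lid's middle line. Next I lower it behind the lid and pull it forward to touch the face.

{"op": "play_rows", "data": {
  "motion": [
    [0,0,0.2,0,0,0,0],
    [0,0,0.45,0,0,0,0],
    [0,0,0.68,0,0,0,0],
    [-0.12,0,0.7,0,0,0,0],
    [-0.22,0.01,0.7,0,0,0,0]
  ]
}}

```text
time: 4.47
ee_pos: [0.6159, 0.0637, 0.2423]
eef_rot: [0.994, 0.112, -0.0, 0.001]
ft_force: [-0.0, -0.2, 1.4]
width: 0.0005
```

{"op": "play_rows", "data": {
  "motion": [
    [-0.05,0,0,0,0,0,0],
    [-0.1,0,0,0,0,0,0],
    [-0.16,0,0.01,0,0,0,0],
    [-0.22,0.01,0.03,0,0,0,0]
  ]
}}

```text
time: 4.97
ee_pos: [0.5742, 0.0544, 0.2366]
eef_rot: [0.993, 0.114, 0.0, -0.0]
ft_force: [1.5, 1.9, 0.0]
width: 0.0007
```

{"op": "play_rows", "data": {
  "motion": [
    [-0.1,0,0.05,0,0,0,0],
    [-0.19,0.01,0.1,0,0,0,0],
    [-0.28,0.01,0.17,0,0,0,0],
    [-0.35,0.02,0.24,0,0,0,0],
    [-0.42,0.02,0.32,0,0,0,0]
  ]
}}

```text
time: 5.6
ee_pos: [0.4932, 0.0309, 0.1721]
eef_rot: [0.994, 0.114, 0.0, 0.0]
ft_force: [1.6, -0.3, 0.2]
width: 0.0008
```

```bash
python3 - <<'E'
from h import *
c=eyes.camera("side"); save(c,"s2.png"); cv2.imwrite("pics/c2.png",c["image"][60:340,180:560,::-1])
print(r.read_state()["ee_pos"],r.read_state()["ft_force"])
E
```

```text
[0.49078031 0.0303787  0.16993861] [-1.17427478  0.67186548 -2.35169019]
```

View pics/c2.png

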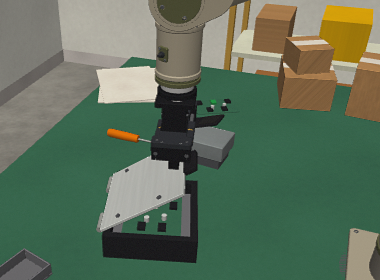

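The lid follows the fingertip and is now a bit more than half shut. I continue down the arc.

{"op": "play_rows", "data": {
  "motion": [
    [-0.06,0,0.1,0,0,0,0],
    [-0.1,0,0.2,0,0,0,0],
    [-0.14,0,0.3,0,0,0,0],
    [-0.15,0.01,0.4,0,0,0,0],
    [-0.15,0.01,0.45,0,0,0,0]
  ]
}}

```text
time: 6.28
ee_pos: [0.4644, 0.0223, 0.0818]
eef_rot: [0.994, 0.113, -0.001, 0.0]
ft_force: [-0.9, 0.1, 0.9]
width: 0.0005
```

{"op": "play_rows", "data": {
  "motion": [
    [0,0,0.03,0,0,0,0],
    [0,0,0.05,0,0,0,0],
    [0,0,0.07,0,0,0,0],
    [0,0,0.07,0,0,0,0]
  ]
}}

```text
time: 6.78
ee_pos: [0.4654, 0.0227, 0.071]
eef_rot: [0.994, 0.114, 0.0, 0.001]
ft_force: [-15.7, -1.3, 36.8]
width: 0.0004
```

A downward push of 37 N with the tip at z = 0.071 means the lid is shut. I hold it briefly, then lift and move over to the console.

{"op": "play_rows", "data": {
  "motion": [
    [0,0,-0.02,0,0,0,0],
    [0,0,-0.02,0,0,0,0],
    [0,0,-0.2,0,0,0,0],
    [0,0.2,-0.5,0,0,0,0],
    [-0.05,0.45,-0.65,0,0,0,0]
  ]
}}

```text
time: 7.4
ee_pos: [0.4763, -0.0626, 0.1978]
eef_rot: [0.993, 0.115, 0.001, 0.0]
ft_force: [1.7, -0.5, -1.7]
width: 0.0005
```

{"op": "play_rows", "data": {
  "motion": [
    [-0.02,0.2,0,0,0,0,0],
    [-0.04,0.4,0,0,0,0,0],
    [-0.06,0.6,0,0,0,0,0],
    [-0.08,0.75,0,0,0,0,0],
    [-0.08,0.75,0,0,0,0,0]
  ]
}}

```text
time: 8.02
ee_pos: [0.493, -0.2153, 0.1948]
eef_rot: [0.994, 0.112, -0.0, -0.0]
ft_force: [0.7, 0.7, -0.5]
width: 0.0006
```

```bash
python3 - <<'E'
from fit import *
s=r.read_state(); print(s["ee_pos"],s["ft_force"],s["time"])
c=eyes.camera("side"); w=eyes.camera("wrist"); t=eyes.camera("top")
O=[]
for n,k in (("side",c),("wrist",w),("top",t)):
    for l in("jig_hinge","lid_push","paddle_hinge","paddle_pad","console"):
        L=eyes.landmark_of(k,l)
        if L: print(n,l,np.round(L[0]["xy"],1),round(L[0]["p"],2)); O.append((l,k,np.array(L[0]["xy"])))
m={"console":(0,0,0),"paddle_hinge":(.062,0,.058),"paddle_pad":pad(0)}
x0=np.load("fit.npy")[1]
f=lambda v:np.concatenate([P(k,T(v[0],v[1],v[3],v[2],m[l]))-u for l,k,u in O if l in m])
o=least_squares(f,x0,loss="soft_l1"); print(o.x,x0,f(o.x).round(1)); x,y,a,z=o.x
for q in(0,.18): print(q,T(x,y,z,a,pad(q)))
j=np.load("fit.npy")[0]; print("shut lid_push expected",[P(k,T(j[0],j[1],0,j[2],lid(0,.16))).round(1) for k in(c,w,t)])
cv2.imwrite("pics/c3.png",np.hstack([c["image"][60:340,180:560,::-1],cv2.resize(w["image"],(374,280))[:,:,::-1]]))
E
```

```text
[ 0.493 -0.215  0.195] [ 0.669  0.69  -0.468] 8.025
side jig_hinge [286.3 263.3] 0.65
side lid_push [356.3 263.6] 0.68
side paddle_hinge [363.9 184.3] 0.55
side console [381.8 208.3] 0.69
wrist lid_push [408.7 221.3] 0.71
wrist paddle_hinge [467.  163.1] 0.95
wrist paddle_pad [429.2 269.3] 0.68
wrist console [408.9 219.5] 0.9
top jig_hinge [284.9 216.7] 0.59
top lid_push [305.8 289. ] 0.69
[ 0.516 -0.299 -0.189  0.026] [ 0.515 -0.299 -0.122  0.03 ] [-0.6 -0.2  0.1 -0.2 -0.2  0.5 -0.4  0.2  1.  -1.1]
0 [ 0.497 -0.296  0.118]
0.18 [ 0.494 -0.295  0.103]
shut lid_push expected [array([357.4, 264.1]), array([ 33.7, 182.9]), array([305.2, 289.4])]
```

View pics/c3.png

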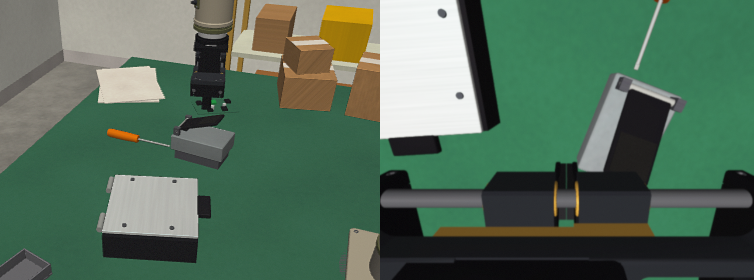

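The lid is fully shut: it lies level, and lid_push is within 1 px of its predicted shut position. The console lies ahead to the right, so I move above the pad.

{"op": "play_rows", "data": {
  "motion": [
    [-0.04,0.2,0,0,0,0,0],
    [-0.08,0.4,0,0,0,0,0],
    [-0.08,0.4,0.12,0,0,0,0],
    [-0.08,0.4,0.24,0,0,0,0],
    [-0.08,0.4,0.29,0,0,0,0]
  ]
}}

```text
time: 9.55
ee_pos: [0.4955, -0.294, 0.1362]
eef_rot: [0.994, 0.114, -0.001, -0.001]
ft_force: [-0.0, 0.0, 0.0]
width: 0.0002
```

```bash
python3 - <<'E'
from h import *
c=eyes.camera("side"); t=eyes.camera("top"); s=r.read_state(); print(s["ee_pos"],s["ft_force"])
a=cv2.resize(c["image"][130:250,320:460],(560,480),interpolation=cv2.INTER_CUBIC)
cv2.imwrite("pics/c4.png",a[:,:,::-1]); print(P(c,s["ee_pos"]))
E
```

```text
[ 0.49566176 -0.29394679  0.1368124 ] [-1.07068568e+00 -3.90059316e-04  3.88976258e-01]
[391.74245904 174.64840977]
```

View pics/c4.png

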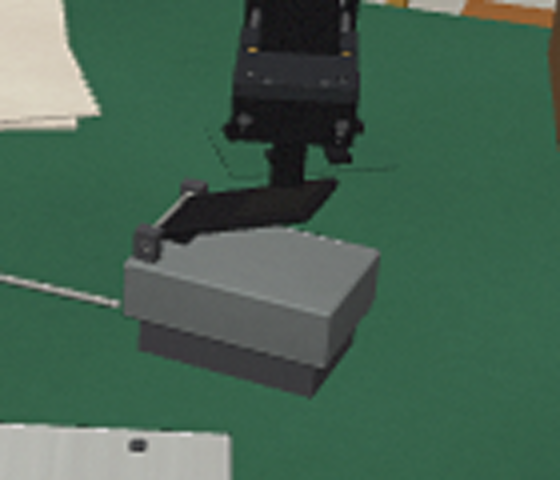

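The fingertip is just above the paddle (about 288,183 in the crop) and at the pad. I descend slowly to find contact.

{"op": "play_rows", "data": {
  "motion": [
    [0,0,0.02,0,0,0,0],
    [0,0,0.04,0,0,0,0],
    [0,0,0.055,0,0,0,0],
    [0,0,0.055,0,0,0,0]
  ]
}}

```text
time: 10.15
ee_pos: [0.4962, -0.2943, 0.1268]
eef_rot: [0.994, 0.114, 0.0, 0.0]
ft_force: [-0.6, -0.5, 3.6]
width: 0.0006
```

{"op": "play_rows", "data": {
  "motion": [
    [0,0,0.01,0,0,0,0],
    [0,0,0.01,0,0,0,0]
  ]
}}

```text
time: 10.4
ee_pos: [0.4961, -0.2943, 0.1247]
eef_rot: [0.994, 0.114, 0.0, 0.0]
ft_force: [-0.3, -0.6, 2.4]
width: 0.0004
```

{"op": "play_rows", "data": {
  "motion": [
    [0,0,0.01,0,0,0,0],
    [0,0,0.02,0,0,0,0],
    [0,0,0.02,0,0,0,0]
  ]
}}

```text
time: 10.78
ee_pos: [0.496, -0.2943, 0.1204]
eef_rot: [0.994, 0.114, -0.0, -0.0]
ft_force: [-1.4, -0.5, 3.9]
width: 0.0008
```

```bash
python3 - <<'E'
from h import *
f=[]
for i in range(5): eyes.camera("side"); s=r.read_state(); f.append(s["ft_force"][2])
print(np.round(f,1),np.mean(f),s["ee_pos"],s["time"])
E
```

```text
[3.2 4.9 4.8 3.2 5.1] 4.242784287913798 [ 0.49606815 -0.29431196  0.12062852] 11.025
```

{"op": "play_rows", "data": {
  "motion": [
    [0,0,0.015,0,0,0,0],
    [0,0,0.03,0,0,0,0],
    [0,0,0.03,0,0,0,0]
  ]
}}

```text
time: 11.4
ee_pos: [0.496, -0.2942, 0.1143]
eef_rot: [0.994, 0.114, -0.0, -0.0]
ft_force: [-1.7, -0.7, 5.9]
width: 0.0007
```

```bash
cat > meas.py <<'E'
from fit import *
f=[]
for i in range(5): c=eyes.camera("side"); s=r.read_state(); f.append(s["ft_force"][2])
print(np.mean(f),s["ee_pos"],s["time"])
L=eyes.landmark_of(c,"paddle_pad"); x,y,a,z=.516,-.299,-.17,.027
print([(np.round(l["xy"],1),l["p"]) for l in L[:1]],"model pad q=0,.1,.18,.25:",[P(c,T(x,y,z,a,pad(q))).round(1) for q in(0,.1,.18,.25)])
import sys
a=cv2.resize(c["image"][150:230,330:430],(800,640)[:2] and (750,600),interpolation=cv2.INTER_CUBIC)
def pp(X): return (P(c,X)-[330,150])*7.5
for q,col in((0,(255,0,0)),(.18,(255,255,0)),(.36,(0,255,255))):
    for sy in(-.03,.03):
        e=.36-q; p1=T(x,y,z,-.17,(.062,sy,.058)); p2=T(x,y,z,-.17,(.062-.115*np.cos(e),sy,.058+.115*np.sin(e)))
        cv2.line(a,tuple(int(v) for v in pp(p1)),tuple(int(v) for v in pp(p2)),col,1)
cv2.imwrite("pics/"+sys.argv[1],a[:,:,::-1])
E
python3 meas.py c5.png
```

```text
4.880399121141833 [ 0.496 -0.294  0.115] 11.65
[(array([388. , 184.7]), 0.96)] model pad q=0,.1,.18,.25: [array([390.8, 180.3]), array([391.3, 183.2]), array([391.5, 185.4]), array([391.5, 187.4])]
```

View pics/c5.png

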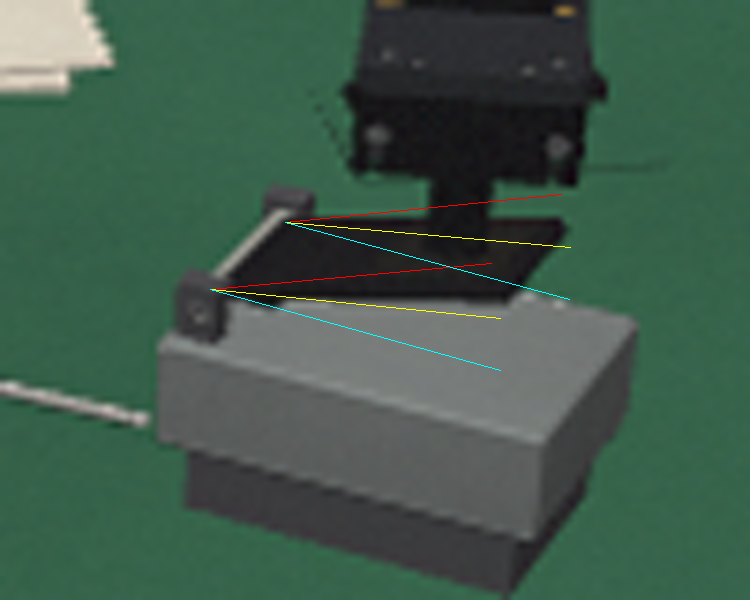

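The overlay puts the paddle at about 0.11 rad, with its far edge running from (290,215) to (568,222), between the red and yellow lines. The force suggests 0.07 to 0.1 rad, so I go about 7.5 mm further and hold.

{"op": "play_rows", "data": {
  "motion": [
    [0,0,0.015,0,0,0,0],
    [0,0,0.03,0,0,0,0],
    [0,0,0.038,0,0,0,0],
    [0,0,0.038,0,0,0,0]
  ]
}}

```text
time: 12.2
ee_pos: [0.4958, -0.2942, 0.1069]
eef_rot: [0.994, 0.114, -0.0, -0.0]
ft_force: [-2.8, 0.1, 6.5]
width: 0.0004
```

```bash
python3 meas.py c6.png
```

```text
6.801523957569517 [ 0.496 -0.294  0.107] 12.45
[(array([387.9, 186.4]), 0.83)] model pad q=0,.1,.18,.25: [array([390.8, 180.3]), array([391.3, 183.2]), array([391.5, 185.4]), array([391.5, 187.4])]
```

View pics/c6.png

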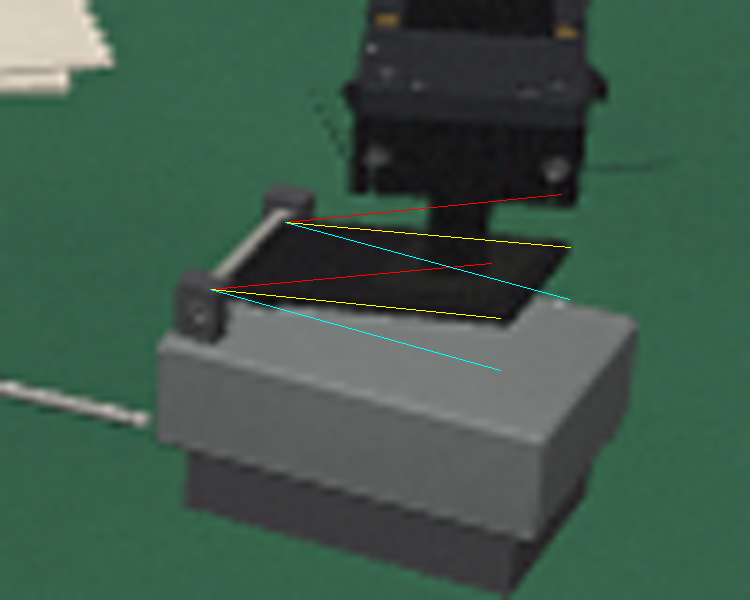

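The paddle edges now lie parallel to the yellow half-way lines, and the force is 6.8 N against about 6.5 N expected half-way. I hold here for over 3 s. Camera calls keep the arm on its target.

```bash
python3 - <<'E'
from fit import *
f=[]
for i in range(72): c=eyes.camera("side"); s=r.read_state(); f.append([s["ft_force"][2],s["ee_pos"][2]])
f=np.array(f); print(s["time"],f.mean(0),f.min(0),f.max(0))
print("lid_push",eyes.landmark_of(c,"lid_push")[:1],"pad",eyes.landmark_of(c,"paddle_pad")[:1])
job.close_job()
E
```

```text
16.1 [6.515 0.107] [5.16  0.107] [7.38  0.107]
lid_push [{'xy': [287.7, 398.1], 'p': 0.34}] pad []
the job is handed in; nothing more can be done
```

I shut the jig's lid, then held the paddle at about half of its travel, and handed the job in at 16.1 s of the 48 s. No verdict was reported.

- **Lid:** I drew it down from about 1.16 rad with the closed fingertips, from behind, at roughly 1 rad/s. At the end the tip was at z = 0.071 with a 37 N push, and afterwards lid_push was about 1 px from its predicted shut position in the side and top pictures. The 37 N was firmer than I intended; the limit on arm or gripper-body contact is 40 N.
- **Paddle:** I held it for about 3.9 s. The force averaged 6.5 N (5.2 to 7.4) and the tip height stayed at 0.107 m. The overlay showed about 0.18 rad of travel, which fits the stated 6.5 N half-way.
- **Checks that disagreed or failed:**
    - Part-way down, the force suggested about 0.07 rad of travel while the picture showed about 0.11.
    - In the last picture the network did not find the pad, and it put lid_push on the tape roll with a low score (0.34). I therefore have no picture check of the lid at the very end; nothing touched it after it was seen shut.
    - I did not measure the tape roll, screwdriver or parts tray again. The arm did not go near the tape roll or parts tray, and the screwdriver looked unmoved in the later pictures.

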